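Free the seized crossbar pin of a rack bracket

ROBOT

A 6-joint arm with a two-finger parallel gripper is mounted at the origin on the work surface. World frame = base frame: x ahead of the robot, y to its left, z up, the work surface at z = 0. Lengths are in m, angles in rad, forces in N, time in s.
With the tool pointing down it reaches from about 0.3 to 0.75 m from the base axis. Payload 8.5 kg.
Tool frame: the origin (TCP) lies at the very end of the fingers, on their centre line; the grasp point (between the pads) lies 19 mm behind it; z points along the fingers, y is the direction in which the jaws open and shut (so a half turn about z gives the same grasp; the last joint's range is limited). The gripper opens to 88 mm and grips with 3 to 60 N. Pads are 18 mm wide; open, the fingers measure 123 mm over their backs; the gripper's body (75 mm by 187 mm) begins 45 mm behind the grasp point.
Start: joints at [-1.455, 0.381, 1.297, -0, 1.464, -0.215], TCP at [0.179, -0.52, 0.239] pointing down, gripper open.
Joint ranges: [-3.11, 3.11], [-0.89, 2.33], [0.22, 2.48], [-1.42, 4.56], [0.17, 2.85], [-2.88, 2.88]. Speed limits (rad/s): [2.39, 2.39, 3.14, 3.14, 3.14, 3.14].

INTERFACE

Orientations are given as a 3x3 rotation matrix whose columns are the frame's x, y, z axes.
In Python, from plant import bot, gripper_to, planner, grab_frame, camera_params, ticket, telemetry gives the robot as it stands. The module is installed in compiled form; this text tells all that it offers. Calls block until the motion is done:
- bot.movep(position, orientation): joint-space move of the TCP to a pose.
- bot.line_to(position, ori=None, speed=0.15): straight line of the TCP; ori=None keeps the orientation; speed is the mean speed in m/s.
- bot.movej(angles): joint-space move.
- gripper_to(opening, grip_force=None): opening from 0.0 (shut) to 1.0 (fully open); grip_force is the grip in N (None keeps the last); returns when the fingers have stopped.
- bot.wait(seconds).
- planner.inverse_kinematics(position, orientation): joint angles nearest the present ones, or None.
- grab_frame(name): name is "scene" or "side" or "wrist"; returns the picture (420x560x3 uint8, red, green, blue); there is no depth.
- camera_params(name): a dict with "camera_matrix" (3x3 intrinsics, pixels), "rvec" (rotation vector, rad) and "tvec" (3), from world to camera coordinates, as OpenCV has them; the wrist camera has in their place "T_tool_cam" (4x4, takes a point from camera to tool coordinates, whose origin is the TCP and whose axes are the flange's). Camera axes: x right, y down, z forward; pixel columns grow to the right and rows downward; lengths in m; the calibration is good to about 2 mm. A picture is of the moment at which its call begins: read the wrist's pose just before it. camera_params takes no time and is no camera call.
A pose or a line that the arm cannot do raises bot.PlanningError and nothing moves.
- ticket.close_job(): hands the job in, once; it reports no verdict.
Readings, each from a call of its own:
- telemetry.read_t(): time.
- telemetry.read_joint_pos(): joint angles.
- telemetry.read_joint_velocities(): joint speeds.
- telemetry.read_joint_efforts(): joint torques, N m.
- telemetry.read_tcp_pos(): TCP position.
- telemetry.read_eef_rot(): TCP orientation.
- telemetry.read_ft_force(): force on the tool from outside, world axes, zero at the start.
- telemetry.read_torque(): the same for the moment, N m.
- telemetry.read_width(): opening from 0.0 (shut) to 1.0 (fully open).
Only numpy, scipy, OpenCV 4.12 (cv2) and the standard library are available. Lean on these libraries where they do the work, as an engineer would, in place of code of your own. Each camera call takes 0.05 s, during which the arm holds its last target.

TASK

On the bench of the mushroom-growing tent stand two white rack brackets, each with a steel pin in its bore. The pin with the straight crossbar head has rusted in: twist it back and forth by its crossbar, some 20 degrees each way, drawing it upward little by little as you twist, and keep twisting until it has come well up its bore and lifts out. Then put the freed pin in the aluminium parts tray; leave the round-headed pin seated in its own bracket.

Things in the scene. Friction and masses are not known exactly. Their poses are not given: they have to be found in the camera images.
- t_pin: Seized loose steel pin with a straight crossbar head, 82 mm long, 0.15 kg. Origin at mid-length on its axis; z up from foot to head, x along the crossbar. Round shaft 14 mm thick, foot 41 mm below the origin; 18 mm collar 19 to 27 mm above it. It starts upright, foot on the floor of bracket's bore, its x along the bracket's x; crossbar underside 28 mm above the bracket's top.
- t_bar (a point): Centre of that pin's crossbar, 34 mm above the pin's origin, with the pin's axes: the bar is 70 mm long (x), 14 mm wide (y) and 14 mm high (z).
- bracket: Fixed white steel bracket that holds the crossbar pin; which of two places it has varies. Block 56 x 56 mm, 60 mm high, with 6 mm thick slotted flanges, 120 mm over all along y. Origin at the centre of its underside, z up.
- bore (a point): Mouth of that bracket's upright bore, centred on top of the block: 16 mm wide, 40 mm deep. The pin binds here: about 10 to 25 N of straight pull to move it up, less while it is twisted (well under 0.5 N m). The binding ends when it has risen 20 to 25 mm; at 40 mm it is clear of the bore.
- knob_pin: The other steel pin, to be left alone: same length and shaft, but a round flat head 34 mm in diameter, 14 mm high. Origin at mid-length on its axis, z up. It stands loosely in an identical second white bracket, its origin 61 mm above the bench.
- tray: Open aluminium parts tray, fixed to the bench, outer 210 (x) x 190 (y) mm, 35 mm high, walls and floor 5 mm thick. Origin at the centre of its underside, z up.
Not all that is in view belongs to the job. What is shaped like the t_pin but green or orange is not meant.

How it is judged:
On the way, in this order (a step that is already met when the one before it is completed fails the run):
1. the crossbar pin is twisted at least 10 degrees from its start while still in its bore (angle between the x axis of t_pin and the x axis of bracket, either way round above 0.175 rad and z of t_pin in the frame of bracket below 0.096 m), for 0.02 s.
2. it is twisted back to within 5 degrees of its start while still in its bore (angle between the x axis of t_pin and the x axis of bracket, either way round below 0.087 rad and z of t_pin in the frame of bracket below 0.096 m), for 0.02 s.
3. it is twisted at least 10 degrees again (to either side) while partly drawn: risen more than 3 mm and still in its bore (angle between the x axis of t_pin and the x axis of bracket, either way round above 0.175 rad and z of t_pin in the frame of bracket between 0.064 and 0.098 m), for 0.02 s.
4. it is drawn clear of the bore (z of t_pin in the frame of bracket above 0.103 m), for 0.05 s.
At the end, for the whole second after the job is handed in: The crossbar pin is at rest in the tray, standing, leaning or lying: its middle within the tray's inner walls (100 mm of the centre in x, 90 mm in y) and less than 60 mm above the tray's underside. The round-headed pin is within 10 mm of where it was (x of t_pin in the frame of tray between -0.1 and 0.1 m and y of t_pin in the frame of tray between -0.09 and 0.09 m and z of t_pin in the frame of tray between 0 and 0.06 m and linear speed of t_pin below 0.02 m/s and distance of knob_pin from where it was at the start of the episode below 0.01 m); the robot touches nothing.
It fails at once if the round-headed pin is moved by 10 mm or more (distance of knob_pin from where it was at the start of the episode above 0.01 m).
It also fails if it takes over 56 s, if anything falls off the work surface, if the arm or the gripper's body presses on something with over 40 N, if the wrist force passes 120 N, or if a joint passes its speed limit or range.

## Working session

There is one attempt and no reset: what is moved stays moved. The work goes in short steps, each a Python script; the robot and the scene stay as the last script left them, time stands still between calls to the robot, and variables do not carry over. Pictures are saved under pics/ and viewed, and the job is handed in when it is done.

```bash
mkdir -p pics; ls; python3 - <<'E'
from plant import *
import cv2
print(telemetry.read_t())
for n in ("scene","side","wrist"):
    f=grab_frame(n); cv2.imwrite(f"pics/{n}0.png",f[:,:,::-1]); print(n,camera_params(n))
E
```

```text
pics
0.0
scene {'camera_matrix': array([[503.40570838,   0.        , 278.20548332],
       [  0.        , 503.40570838, 203.34154556],
       [  0.        ,   0.        ,   1.        ]]), 'rvec': array([ 1.41499113,  2.43479812, -0.66343691]), 'tvec': array([ 0.31076424, -0.36921811,  1.25813213])}
side {'camera_matrix': array([[391.03688521,   0.        , 279.51931539],
       [  0.        , 391.03688521, 208.68921392],
       [  0.        ,   0.        ,   1.        ]]), 'rvec': array([ 0.31467551, -2.60913951,  1.53692112]), 'tvec': array([0.55055095, 0.15116097, 0.67103454])}
wrist {'camera_matrix': array([[370.09482617,   0.        , 274.96963287],
       [  0.        , 370.09482617, 208.11122741],
       [  0.        ,   0.        ,   1.        ]]), 'T_tool_cam': array([[-9.74060259e-04, -9.47826036e-01, -3.18786538e-01,
         8.24076714e-02],
       [ 9.99999525e-01, -9.33035673e-04, -2.81392977e-04,
        -1.02450180e-04],
       [-3.07276222e-05, -3.18786661e-01,  9.47826495e-01,
        -1.44995414e-01],
       [ 0.00000000e+00,  0.00000000e+00,  0.00000000e+00,
         1.00000000e+00]])}
```

View pics/scene0.png

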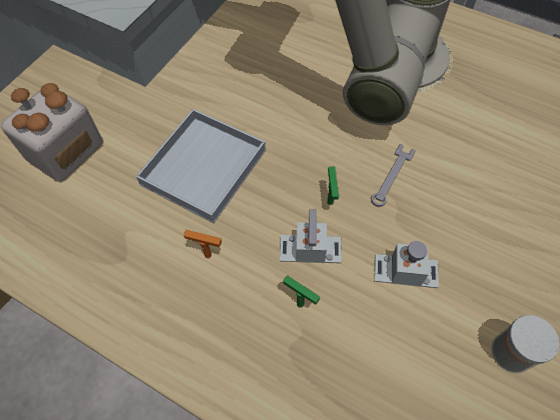

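View pics/side0.png

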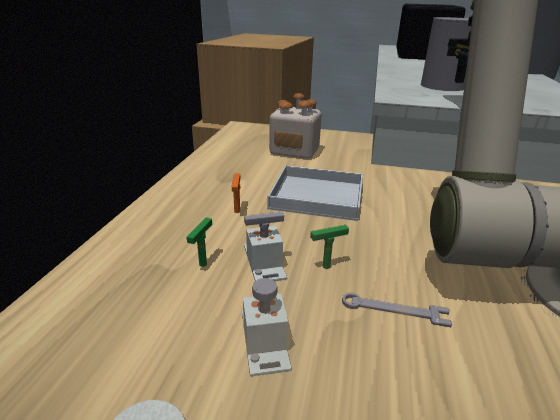

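View pics/wrist0.png

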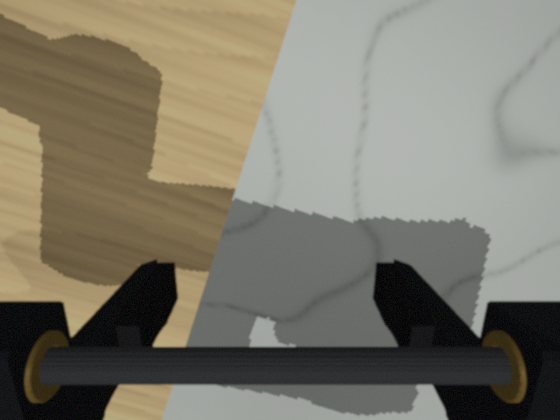

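Candidates in scene: the grey crossbar in a bracket (313,225), green Ts at (333,185) and (301,290), an orange T at (203,240), and the round head at (416,252). By the description, it's the grey one at (313,225). Next I'll crop close to check it.

```bash
python3 - <<'E'
import cv2
a=cv2.imread("pics/scene0.png")[150:320,260:450]
cv2.imwrite("pics/crop0.png",cv2.resize(a,None,fx=4,fy=3.5*4/3.5*0.88,interpolation=cv2.INTER_CUBIC))
b=cv2.imread("pics/side0.png")[190:380,180:370]
cv2.imwrite("pics/crop1.png",cv2.resize(b,None,fx=3,fy=3,interpolation=cv2.INTER_CUBIC))
E
```

```text
(no output)
```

View pics/crop0.png

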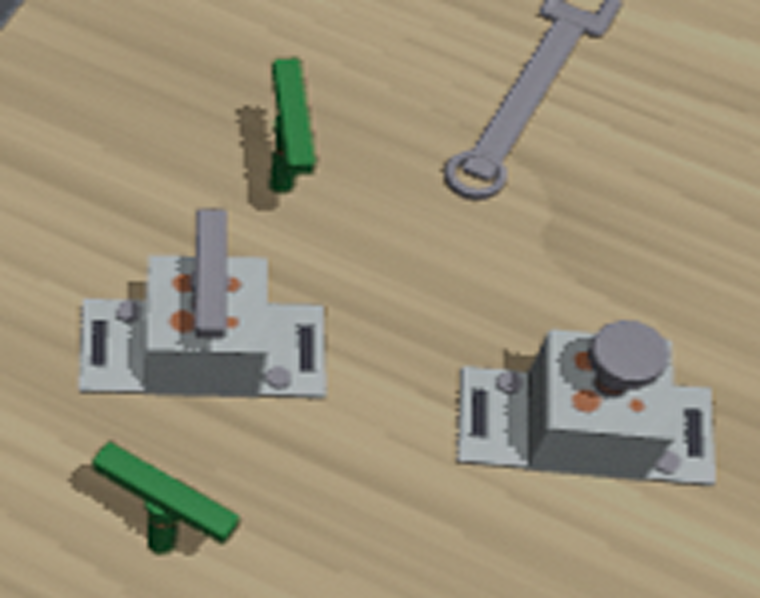

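View pics/crop1.png

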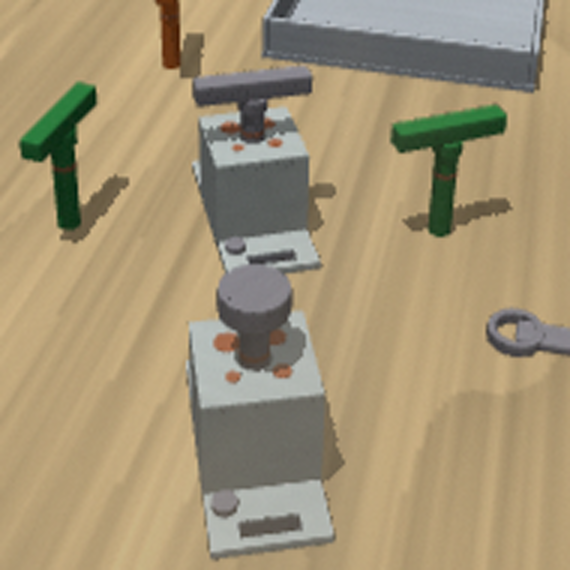

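The crops confirm it: a grey crossbar on the bracket, with bar-top ends at scene (312.7,209.7) and (312.7,244). Next I'll triangulate.

```bash
cat > h.py <<'E'
import numpy as np, cv2
from plant import *
def ray(n,px):
    p=camera_params(n);R=cv2.Rodrigues(p['rvec'])[0];t=p['tvec']
    d=R.T@np.linalg.inv(p['camera_matrix'])@[px[0],px[1],1]
    return -R.T@t,d
def at(n,px,z):
    c,d=ray(n,px); return c+d*(z-c[2])/d[2]
def proj(n,P):
    p=camera_params(n); return cv2.projectPoints(np.array([P],float),p['rvec'],p['tvec'],p['camera_matrix'],None)[0].ravel()
E
python3 - <<'E'
from h import *
np.set_printoptions(precision=4,suppress=True)
def c0(x,y): return (260+x/4-.5+.125,150+y/3.52-.5+.14)
def c1(x,y): return (180+x/3-.33,190+y/3-.33)
P=[at("scene",c0(211,210),.102),at("scene",c0(211,331),.102)]
print("bar",P,np.linalg.norm(P[0]-P[1]),(P[0]+P[1])/2)
Q=[at("side",c1(195,84),.102),at("side",c1(311,73),.102)]
print("bar side near edge",Q)
# bracket block top corners z=.06
for q in [(150,257),(266,258),(266,352),(147,352)]: print("blk",at("scene",c0(*q),.06))
for q in [(82,299),(80,392),(326,397),(325,307)]: print("fl",at("scene",c0(*q),.006))
print("knob",at("scene",c0(630,350),.102))
for n,qs in dict(g1=[(288,62),(301,163)],g2=[(107,447),(228,532)]).items():
    print(n,[at("scene",c0(*q),.082) for q in qs])
print("orange",[at("scene",q,.082) for q in [(186,234),(220,240)]])
print("tray rim",[at("scene",q,.035) for q in [(196,112),(265,149),(212,217),(139,178)]])
E
```

```text
bar [array([0.5529, 0.0334, 0.102 ]), array([0.6145, 0.066 , 0.102 ])] 0.0697200256174911 [0.5837 0.0497 0.102 ]
bar side near edge [array([0.6138, 0.0679, 0.102 ]), array([0.5517, 0.0379, 0.102 ])]
blk [0.5712 0.0123 0.06  ]
blk [0.5446 0.0606 0.06  ]
blk [0.5942 0.0861 0.06  ]
blk [0.6212 0.0383 0.06  ]
fl [ 0.586  -0.0171  0.006 ]
fl [0.6362 0.0105 0.006 ]
fl [0.5801 0.1156 0.006 ]
fl [0.5309 0.0907 0.006 ]
knob [0.5335 0.2305 0.102 ]
g1 [array([0.4397, 0.0173, 0.082 ]), array([0.4956, 0.0525, 0.082 ])]
g2 [array([0.6843, 0.0526, 0.082 ]), array([0.697, 0.119, 0.082])]
orange [array([ 0.7026, -0.1488,  0.082 ]), array([ 0.682 , -0.0876,  0.082 ])]
tray rim [array([ 0.425 , -0.3267,  0.035 ]), array([ 0.4372, -0.1392,  0.035 ]), array([ 0.6311, -0.1463,  0.035 ]), array([ 0.629 , -0.3296,  0.035 ])]
```

Bar length comes out at 69.7 mm (70 expected). The scene bar centre (0.584,0.050) and block centre (0.583,0.049) agree. Bar yaw is about 28°. The collar (18 mm) is wider than the bar (14 mm) and sits right under it, so a crosswise grip would foul on it. I'll grip the bar by its two ends instead (70 mm against the 88 mm opening). First I'll hover and check with the wrist camera.

```bash
cat >> h.py <<'E'
C=np.array([0.5835,0.0497]); YAW=np.deg2rad(28.1)
def ori(yaw,flip=0):
    # tool y along direction yaw, z down
    yaw=yaw+(np.pi if flip else 0)
    y=np.array([np.cos(yaw),np.sin(yaw),0]); z=np.array([0,0,-1.]); x=np.cross(y,z)
    return np.column_stack([x,y,z])
E
python3 - <<'E'
from h import *
np.set_printoptions(precision=3,suppress=True)
for f in (0,1):
  for d in (-22,0,22):
    for z in (.078,.2):
      print(f,d,z,planner.inverse_kinematics([*C,z],ori(YAW+np.deg2rad(d),f)))
E
```

```text
0 -22 0.078 [-0.117  0.599  1.423 -0.     1.12  -0.224]
0 -22 0.2 [-0.117  0.472  1.261 -0.     1.408 -0.224]
0 0 0.078 [-0.117  0.599  1.423 -0.     1.12  -0.607]
0 0 0.2 [-0.117  0.472  1.261 -0.     1.408 -0.607]
0 22 0.078 [-0.117  0.599  1.423 -0.     1.12  -0.991]
0 22 0.2 [-0.117  0.472  1.261 -0.     1.408 -0.991]
1 -22 0.078 None
1 -22 0.2 None
1 0 0.078 [-0.117  0.599  1.423 -0.     1.12   2.534]
1 0 0.2 [-0.117  0.472  1.261 -0.     1.408  2.534]
1 22 0.078 [-0.117  0.599  1.423 -0.     1.12   2.15 ]
1 22 0.2 [-0.117  0.472  1.261 -0.     1.408  2.15 ]
```

```bash
python3 - <<'E'
from h import *
np.set_printoptions(precision=3,suppress=True)
print(at("scene",(62,178),0),at("scene",(100,140),0),at("scene",(8,130),.1))
# wall/shelf: mushrooms top in both views
c1,d1=ray("scene",(57,100));c2,d2=ray("side",(308,102))
A=np.column_stack([d1,-d2]);s=np.linalg.lstsq(A,c2-c1,rcond=None)[0];print(c1+d1*s[0],c2+d2*s[1])
bot.line_to([0.179,-0.52,0.30])
bot.movep([*C,0.26],ori(YAW))
print(telemetry.read_t(),telemetry.read_tcp_pos(),telemetry.read_eef_rot())
f=grab_frame("wrist");cv2.imwrite("pics/wrist1.png",f[:,:,::-1])
E
```

```text
[ 0.697 -0.497  0.   ] [ 0.577 -0.492  0.   ] [ 0.693 -0.596  0.1  ]
[ 0.611 -0.507  0.158] [ 0.602 -0.51   0.166]
3.1917 [0.584 0.049 0.26 ] [[-0.47   0.883  0.   ]
 [ 0.883  0.47  -0.   ]
 [-0.    -0.    -1.   ]]
```

View pics/wrist1.png

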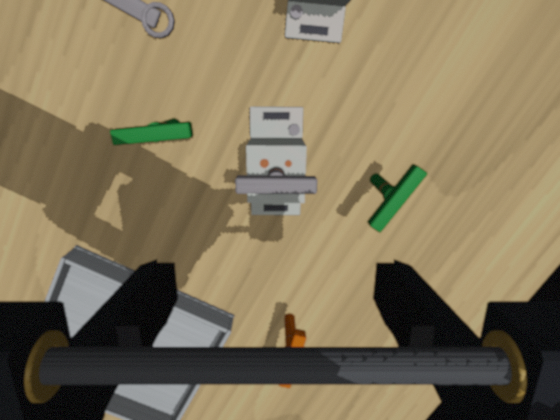

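```bash
python3 - <<'E'
import cv2
a=cv2.imread("pics/wrist1.png")[130:220,220:340]
cv2.imwrite("pics/crop2.png",cv2.resize(a,None,fx=6,fy=6,interpolation=cv2.INTER_CUBIC))
E
```

```text
(no output)
```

View pics/crop2.png

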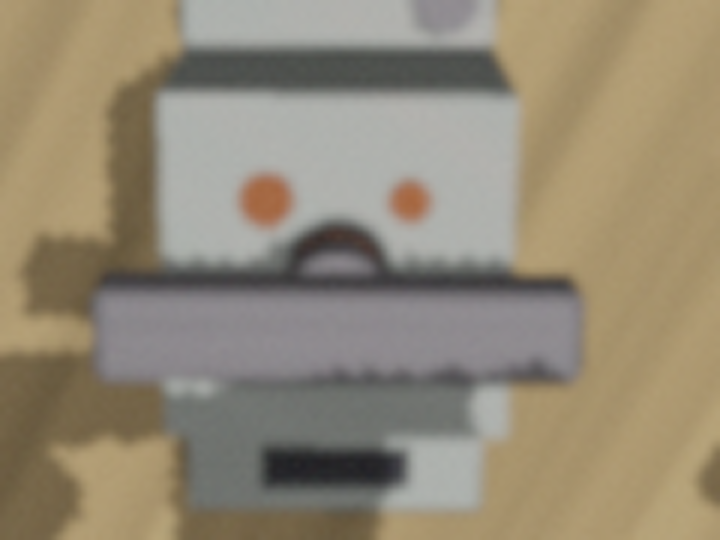

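The wrist crop shows the grey bar's top face with corners (95,290), (582,288), (580,380) and (97,382), roughly square in the image.

```bash
python3 - <<'E'
from h import *
np.set_printoptions(precision=4,suppress=True)
p=camera_params("wrist");T=p['T_tool_cam'];W=np.eye(4);W[:3,:3]=telemetry.read_eef_rot();W[:3,3]=telemetry.read_tcp_pos();M=W@T
def aw(x,y,z):
    d=M[:3,:3]@np.linalg.inv(p['camera_matrix'])@[220+x/6-.42,130+y/6-.42,1];c=M[:3,3];return c+d*(z-c[2])/d[2]
P=np.array([aw(x,y,.102) for x,y in [(95,290),(582,288),(580,380),(97,382)]])
print(P,P.mean(0)); d=(P[1]+P[2]-P[0]-P[3])/2; print(np.linalg.norm(d),np.degrees(np.arctan2(d[1],d[0])),np.linalg.norm(P[0]-P[3]))
b=aw(519,92,.06)-aw(158,92,.06); print(np.linalg.norm(b),np.degrees(np.arctan2(b[1],b[0])))
E
```

```text
[[0.5496 0.0402 0.102 ]
 [0.6097 0.0725 0.102 ]
 [0.6162 0.0607 0.102 ]
 [0.5557 0.0283 0.102 ]] [0.5828 0.0504 0.102 ]
0.06839628281228041 28.223644037596 0.013415408553825435
0.05595243828985055 27.973933654317328
```

```bash
sed -i 's/^C=.*/C=np.array([0.5832,0.0500]); YAW=np.deg2rad(28.1)/' h.py; python3 - <<'E'
from h import *
np.set_printoptions(precision=3,suppress=True)
bot.line_to([*C,0.12],ori(YAW))
bot.line_to([*C,0.077],ori(YAW),speed=0.08)
print(telemetry.read_t(),telemetry.read_ft_force())
gripper_to(0.74,30)   # approach
gripper_to(0.0,60)
print(telemetry.read_t(),telemetry.read_width()*88,telemetry.read_ft_force(),telemetry.read_torque(),telemetry.read_tcp_pos())
f=grab_frame("side");cv2.imwrite("pics/side2.png",f[:,:,::-1])
E
```

```text
5.0083 [-0.219 -0.002 -0.135]
5.6417 68.60423617315887 [1.434 0.201 5.786] [ 0.072 -0.238  0.004] [0.584 0.05  0.077]
```

View pics/side2.png

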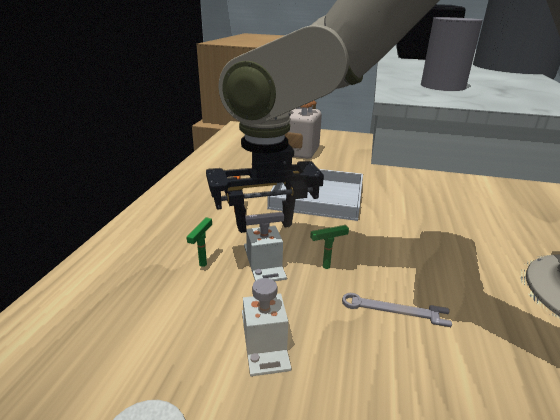

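The side view shows the fingers at both ends of the crossbar (265,218). Width is 68.6 mm (70 expected) and the forces are small. Now the first twist and back.

```bash
cat >> h.py <<'E'
def tw(deg,rise):
    bot.movep([*C,0.077+rise],ori(YAW+np.deg2rad(deg)))
    f=telemetry.read_ft_force();R=telemetry.read_eef_rot()
    print("t%.2f cmd %g/%.3f z%.4f yaw%.1f F"%(telemetry.read_t(),deg,rise,telemetry.read_tcp_pos()[2],np.degrees(np.arctan2(R[1,1],R[0,1])-YAW)),np.round(f,1),"Mz %.2f"%telemetry.read_torque()[2],"w%.1f"%(telemetry.read_width()*88))
E
python3 - <<'E'
from h import *
tw(20,0); tw(0,0.0)
f=grab_frame("wrist");cv2.imwrite("pics/wrist2.png",f[:,:,::-1])
tw(-20,0.002)
f=grab_frame("wrist");cv2.imwrite("pics/wrist3.png",f[:,:,::-1])
f=grab_frame("scene");cv2.imwrite("pics/scene3.png",f[:,:,::-1])
E
python3 - <<'E'
import cv2,numpy as np
cv2.imwrite("pics/c3.png",np.hstack([cv2.imread("pics/wrist3.png")[150:],cv2.imread("pics/scene3.png")[150:320,240:480]]) if 0 else cv2.resize(cv2.imread("pics/scene3.png")[150:320,240:450],None,fx=3,fy=3))
E
```

```text
t6.12 cmd 20/0.000 z0.0774 yaw20.0 F [0.8 0.7 6.1] Mz 0.04 w68.7
t6.54 cmd 0/0.000 z0.0775 yaw-0.0 F [ 1.5 -0.1  5.4] Mz 0.01 w68.7
t7.02 cmd -20/0.002 z0.0780 yaw-19.8 F [ 3.7 -0.7 -9.1] Mz 0.06 w69.0
```

View pics/wrist3.png

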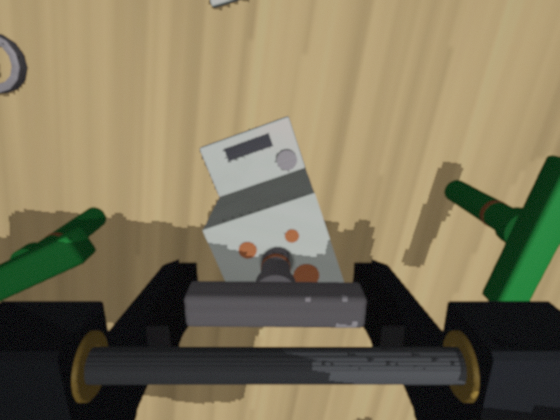

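View pics/c3.png

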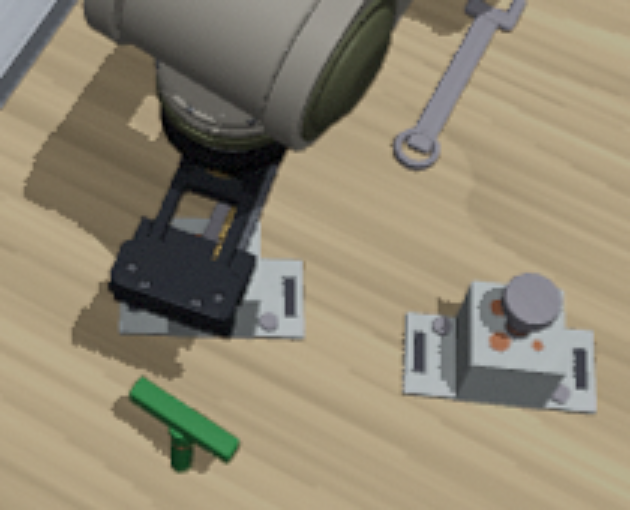

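The wrist view shows the bar at (275,303) still square to the jaws while the block is turned about 20°, so the pin turns with the gripper. I'll keep twisting with small rises.

```bash
python3 - <<'E'
from h import *
s=1
for k in range(2,8):
    tw(20*s,0.002*k+.001); s=-s
f=grab_frame("wrist");cv2.imwrite("pics/wrist4.png",f[:,:,::-1])
f=grab_frame("side");cv2.imwrite("pics/side4.png",f[:,:,::-1])
E
```

```text
t7.83 cmd 20/0.005 z0.0809 yaw19.9 F [  2.2   2.2 -17.1] Mz -0.01 w68.9
t8.53 cmd -20/0.007 z0.0839 yaw-19.9 F [  2.   -0.7 -13.7] Mz 0.01 w69.0
t9.24 cmd 20/0.009 z0.0861 yaw19.9 F [  1.2   1.5 -12.5] Mz -0.04 w68.7
t9.95 cmd -20/0.011 z0.0881 yaw-19.9 F [  1.1   1.4 -10.9] Mz 0.05 w68.5
t10.66 cmd 20/0.013 z0.0901 yaw19.9 F [ 0.1  0.2 -9.5] Mz 0.01 w68.8
t11.37 cmd -20/0.015 z0.0921 yaw-19.9 F [ 0.7  0.6 -9.6] Mz 0.01 w68.7
```

View pics/wrist4.png

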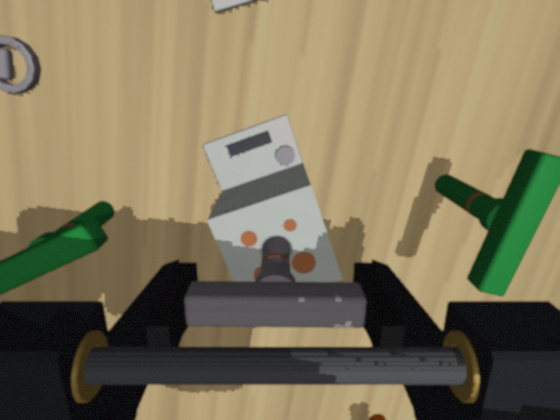

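View pics/side4.png

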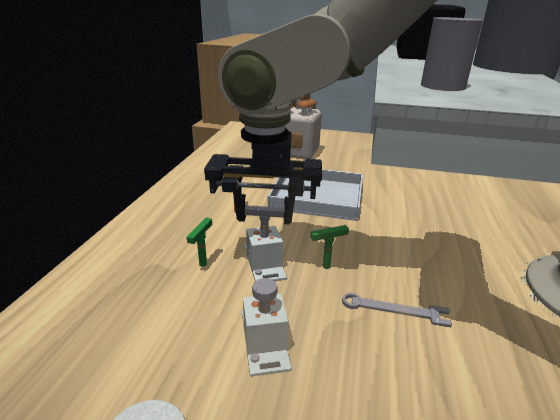

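The bar stays at the same wrist pixel (275,303) while the block recedes, so the pin is rising without slipping. I'll twist it out of the binding and then lift it clear.

```bash
python3 - <<'E'
from h import *
s=1
for r in (.018,.021,.024,.027):
    tw(20*s,r); s=-s
tw(0,.030)
bot.line_to([*C,0.077+.06],speed=.08); print(telemetry.read_ft_force(),telemetry.read_t())
bot.line_to([*C,0.077+.11],speed=.15); print(telemetry.read_ft_force(),telemetry.read_t(),telemetry.read_width()*88)
f=grab_frame("side");cv2.imwrite("pics/side5.png",f[:,:,::-1])
f=grab_frame("wrist");cv2.imwrite("pics/wrist5.png",f[:,:,::-1])
E
```

```text
t12.18 cmd 20/0.018 z0.0947 yaw19.9 F [  0.6   1.  -13.9] Mz 0.04 w68.2
t12.88 cmd -20/0.021 z0.0991 yaw-19.9 F [ 0.2  0.1 -1.5] Mz 0.05 w68.5
t13.59 cmd 20/0.024 z0.1012 yaw19.9 F [-0.1  0.9 -1.7] Mz -0.05 w68.8
t14.30 cmd -20/0.027 z0.1040 yaw-19.9 F [-0.  -0.5 -0.5] Mz -0.05 w68.9
t14.72 cmd 0/0.030 z0.1069 yaw-0.2 F [-0.1  0.4 -0.8] Mz 0.04 w68.8
[-0.78779827  0.38247868 -1.44740539] 15.25
[ 0.25986532  0.06985894 -1.47856473] 15.7333 69.03873257782186
```

View pics/side5.png

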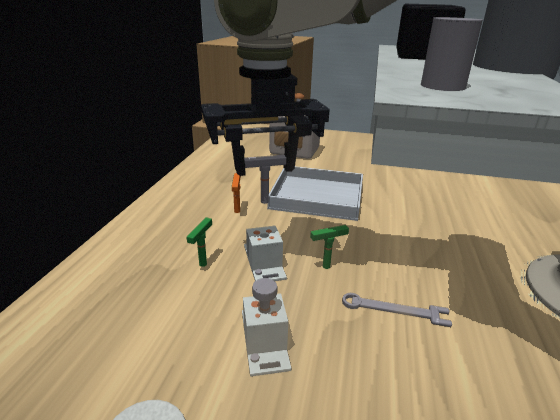

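The side view shows the pin hanging free below the fingers (265,180), with the bracket's bore empty and the knob pin still seated. The tray centre from its rim corners is (0.531,-0.236).

```bash
python3 - <<'E'
from h import *
T=np.array([.531,-.236])
bot.movep([*C,0.20],ori(YAW)); bot.movep([*T,0.20],ori(0.0))
print(telemetry.read_t(),telemetry.read_tcp_pos(),telemetry.read_width()*88)
bot.line_to([*T,0.075],speed=.12)
z=.075
f0=telemetry.read_ft_force()[2]
while z>.058:
    z-=.002; bot.line_to([*T,z],speed=.03); f=telemetry.read_ft_force()[2]
    if f-f0>4: break
print("z",z,f,telemetry.read_t())
f=grab_frame("side");cv2.imwrite("pics/side6.png",f[:,:,::-1])
E
```

```text
17.2 [ 0.53131055 -0.23492333  0.19987967] 68.84575343349772
z 0.060999999999999985 9.558304151372518 20.1417
```

View pics/side6.png

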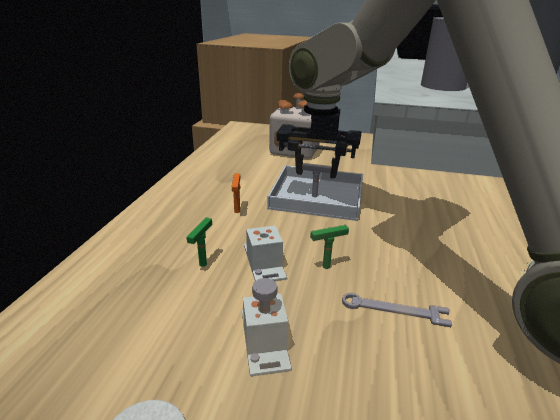

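Contact came at TCP z 0.061 (0.062 predicted), and the picture shows the pin's foot near the tray centre (316,195). Releasing.

```bash
python3 - <<'E'
from h import *
gripper_to(1.0); 
bot.line_to([.531,-.236,.20],speed=.1)
bot.wait(1.0)
print(telemetry.read_t(),telemetry.read_ft_force(),telemetry.read_width())
for n in("scene","side"):
    f=grab_frame(n);cv2.imwrite(f"pics/{n}7.png",f[:,:,::-1])
E
```

```text
23.2083 [-0.53539466 -0.12065986  0.63091566] 1.0002148866010152
```

View pics/scene7.png

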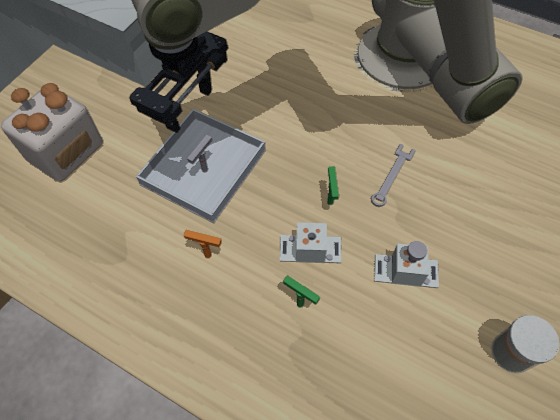

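View pics/side7.png

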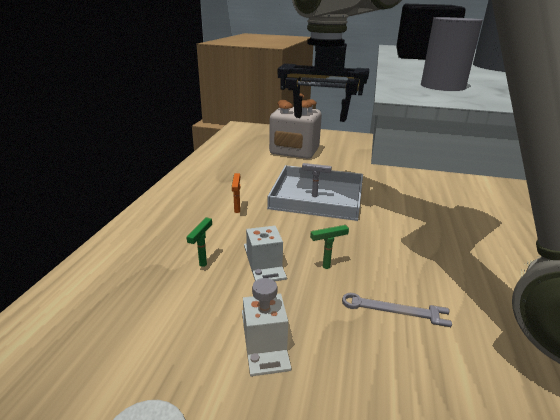

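The pin stands upright near the middle of the tray (scene 203,160; side 316,185). The knob pin is unmoved (scene 416,252; side 264,290) and the gripper is clear above. Handing in.

```bash
python3 -c "
from plant import *
ticket.close_job(); print(telemetry.read_t())"
```

```text
the job is handed in; nothing more can be done
the job is handed in; nothing more can be done
```

The crossbar pin is free and standing upright near the middle of the parts tray. I handed the job in at about 23 s of the 56 s allowed; no verdict is reported.

- **Grip:** I held the crossbar by its two ends, because the collar just below it is wider than the bar and would have fouled a crosswise grip. The gripper read 68.6 mm across the bar against the stated 70 mm, 1.4 mm short, while the camera measurements gave 68.4–69.7 mm.
- **Twisting:** I turned it +20°, back to 0°, then ±20° in 2–3 mm rises. The readings when each move stopped showed at most 17 N vertical force, falling to about 1–2 N from the 21 mm step on. I saw no slip in the grip.
- **Placing:** I lifted the pin 110 mm and lowered it until it touched the tray floor (tool height 61 mm, 62 mm expected). Then I released it and backed off.
- **Last checks:** Pictures one second after I backed off showed the pin standing in the tray and the bracket's bore empty. The round-headed pin was at the same pixels as at the start, and the green and orange pins looked undisturbed. The gripper was open and clear, with about 0.8 N of residual force. No check failed.

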